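# Clamp a block in the cam jig

## Robot

A 6-joint arm with a two-finger parallel gripper is mounted at the origin on a cart in front of the work surface, level with it; the furniture and walls round the work are solid. World frame = base frame: x ahead of the robot, y to its left, z up, the work surface at z = 0. Lengths are in mm, angles in rad, forces in N, time in s.
With the tool pointing down it reaches from about 350 to 850 mm from the base axis. Payload 8.1 kg.
Tool frame: the origin (TCP) lies between the finger pads; the fingertips stand 11 mm ahead of it and the grasp point (between the pads) lies 8 mm behind it; z points along the fingers, y is the line along which they close (so a half turn about z gives the same grasp; the last joint's range is limited). The gripper opens to 93 mm and grips with 3 to 60 N. Pads are 15 mm wide; open, the fingers measure 128 mm over their backs; the gripper's body (75 mm by 188 mm) begins 65 mm behind the grasp point.
Start: joints at [-1.312, 0.13, 1.488, -0, 1.523, -0.085], TCP at [202.26, -564.886, 229.635] pointing down, gripper open.
Joint ranges: [-2.96, 2.96], [-0.89, 2.26], [0.02, 2.5], [-1.34, 4.48], [0, 2.73], [-2.66, 2.66]. Speed limits (rad/s): [2.39, 2.39, 2.79, 3.14, 3.14, 3.14].

## Interface

Orientations are given as a 3x3 rotation matrix whose columns are the frame's x, y, z axes.
In Python, from plant import env, kinematics, read_state, get_image, job gives the robot as it stands. Calls block until the motion is done:
- env.move_ptp(position, orientation): joint-space move of the TCP to a pose.
- env.servo_line(position, ori=None, v=150, force_limit=None): straight line of the TCP; ori=None keeps the orientation; v is the mean speed in mm/s. With force_limit (N) it stops when the force on the tool has changed by that much, and returns True; else False.
- env.movej(angles): joint-space move.
- env.gripper_to(opening, effort=None): opening from 0.0 (shut) to 1.0 (fully open); effort is the grip in N (None keeps the last); returns when the fingers have stopped.
- env.wait(seconds).
- kinematics.ik(position, orientation): joint angles nearest the present ones, or None.
- read_state(): the state.
- get_image(name): name is "scene" or "top" or "wrist"; returns a dict with "img" (480x640x3 uint8, blue, green, red), "intrinsics" (3x3 intrinsics, pixels), "D" ([k1, k2, p1, p2, k3] as OpenCV has them; the pictures are not rectified), "world_to_cam" (4x4, takes a point from world to camera coordinates). Camera axes: x right, y up, looking along -z (the intrinsics and any distortion apply to the point x, -y, -z); pixel columns grow to the right and rows downward; lengths in mm; the calibration is good to about 2 mm. A picture is of the moment at which its call begins. There is no depth.
A pose or a line that the arm cannot do raises env.PlanningError and nothing moves.
- job.close_job(): hands the job in; it is judged then, once.
The state is a dict: "clock": time; "qpos": joint angles; "qvel": joint speeds; "effort": joint torques, N m; "ee_pos": TCP position; "ee_rot": TCP orientation; "force": force on the tool from outside, world axes, zero at the start; "torque": the same for the moment, N m; "gripper_width": opening from 0.0 (shut) to 1.0 (fully open); "finger_force": force on a finger pad.
Only numpy, scipy, OpenCV 4.12 (cv2) and the standard library are available. Lean on these libraries where they do the work, as an engineer would, in place of code of your own. Each camera call takes 0.05 s, during which the arm holds its last target. There are 200 camera calls.

## Task

Nothing is to be picked up here: with a fingertip, first push the beech block that lies on the plywood jig along the fence until it butts against the end stop. Then push the jig's lever round with a finger, all the way until it rests against its steel pin, so that the cam clamps the block tight against the fence. Leave the loose things round the jig where they are, and finish with the arm clear.

Things in the scene. Friction and masses are not known exactly. Their poses are not given: they have to be found in the camera images.
- jig: clamping jig screwed to the bench: plywood plate 150x250x9 mm (x -72 to +78, y -120 to +130 mm). Origin on the bench top under the plate, z up. Beech fence parallel to y on the +x side: inner face x = +55 mm, 18 mm thick, top 31 mm above the bench. At yaw 0 the fence is on the far side.
- end_stop (a point): middle of the end stop's inner face at plate height, jig x = +28, y = +100 mm; axes as the jig's. The stop is a beech bar across the jig's +y end, from x = 0 to the fence, 22 mm thick, top 31 mm above the bench. The block's end must butt against it.
- pin (a point): top of the steel pin (8 mm thick, 38 mm above the bench, at jig x = -6, y = +14.3 mm) against which the lever's bar rests when home
- block: loose beech block 38x70x16 mm lying flat on the jig's plate (underside 9 mm above the bench), its 70 mm length (own y axis) roughly along the fence, with some mm of play between fence and cam. Origin at the centre of its underside; pushed home and clamped this is at x = +36, y = +65 mm in the jig's frame. About 30 g.
- lever (a joint): turn of the cam lever about its vertical pivot (at jig x = -11.6, y = +65 mm), rad: 0 open, 2.0 home against the pin; grows counter-clockwise from above. In the jig's frame the bar points from the pivot at the angle 2.625 + value from +x, so home nearly along -y. Stays where it is left; needs 0.15 N m, up to 0.6 N m at the end as the cam presses the block.
- lever_push (a point): middle of the lever's bar, 80 mm from the pivot, where a finger can push it sideways. Aluminium bar 12 mm wide, from 27 to 37 mm above the bench (18 mm clear of the plate), with a black ball 26 mm thick on its end, 105 mm from the pivot, top 45 mm above the bench. The point's x axis points outward along the bar, z up.
- pivot (a point): the lever's pivot axis at plate height, x along the bar. Under the bar sits the cam: a wooden eccentric disc of the lever, 44 mm in diameter, 10 to 27 mm above the bench, its centre 7 mm off the pivot, fixed to the lever. Its rim presses the block when the lever is home.
- bolt: bystander: steel hex bolt 15x56x17 mm lying behind the fence
- wing_nut: bystander: steel wing nut 17x40x20 mm behind the fence
- star_knob: bystander: black star knob 36 mm wide with its stud upward, 40 mm high, near the jig's open (-y) end
- small_block: bystander: small beech block 22x40x20 mm on the bench in front of the jig's -x, -y corner
Mind the look-alikes: they are no part of the job. Of the things like the block, leave any that is blue or yellow; of the rest the smaller one is meant.

How it is judged:
By the outcome, as a careful person would: the job done as asked, in the order asked, and still so for the second after the job is handed in, with the robot touching nothing.
It also fails if it takes over 51 s, if anything falls off the work surface, if the arm or the gripper's body presses on something with over 40 N, if the wrist force passes 120 N, or if a joint passes its speed limit or range.

## Working session

There is one attempt and no reset: what is moved stays moved. The work goes in short steps, each a Python script; the robot and the scene stay as the last script left them, time stands still between calls to the robot, and variables do not carry over. Pictures are saved under pics/ and viewed, at most 10 in all, crops included, and the job is handed in when it is done.

```bash
ls; mkdir -p pics; python3 - <<'E'
from plant import get_image, read_state
import cv2, pickle
for n in ("scene","top"):
    d=get_image(n); cv2.imwrite(f"pics/{n}0.png",d["img"]); pickle.dump(d,open(f"{n}0.pkl","wb"))
    print(n,d["intrinsics"],d["D"],d["world_to_cam"])
print(read_state()["clock"])
E
```

```text
pics
scene [[544.10066932   0.         324.80480015]
 [  0.         544.10066932 240.5370505 ]
 [  0.           0.           1.        ]] [0.01837727 0.         0.         0.         0.        ] [[ 8.66534081e-01 -4.98812700e-01 -1.74521128e-02 -4.85951919e+02]
 [ 3.99911137e-01  6.72951762e-01  6.22259599e-01 -2.18118338e+02]
 [-2.98646560e-01 -5.46188444e-01  7.82616391e-01 -9.25218782e+02]
 [ 0.00000000e+00  0.00000000e+00  0.00000000e+00  1.00000000e+00]]
top [[528.48183518   0.         319.61596752]
 [  0.         528.48183518 236.32356062]
 [  0.           0.           1.        ]] [-0.12968788  0.          0.          0.          0.        ] [[ 6.15767181e-03 -9.99979652e-01  1.66688973e-03 -3.49804431e+01]
 [ 9.94403374e-01  6.29913146e-03  1.05462080e-01 -5.39163476e+02]
 [-1.05470434e-01  1.00815989e-03  9.94421928e-01 -9.63231200e+02]
 [ 0.00000000e+00  0.00000000e+00  0.00000000e+00  1.00000000e+00]]
0.1
```

View pics/scene0.png

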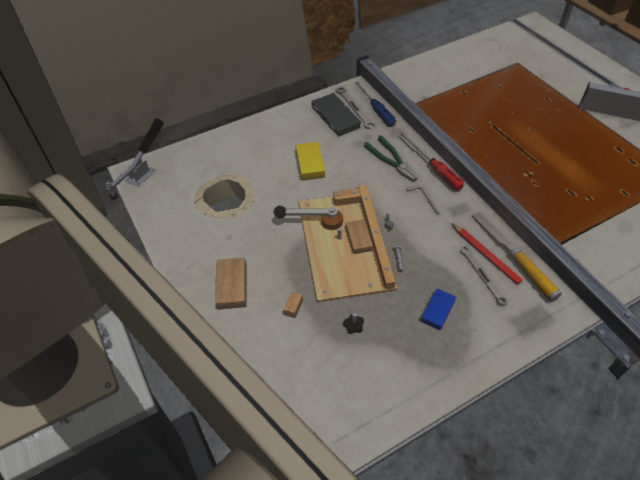

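View pics/top0.png

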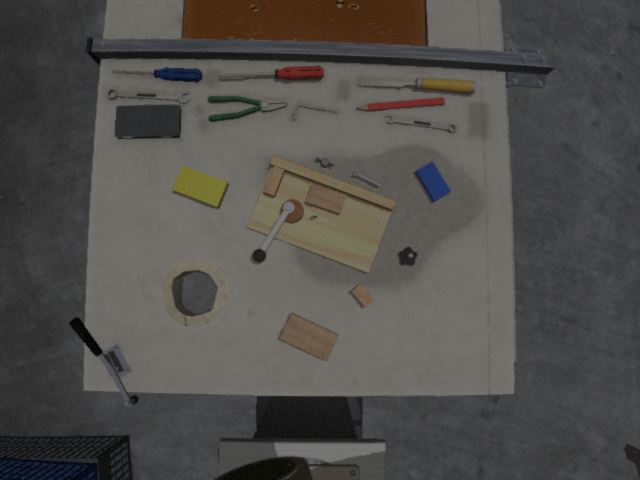

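The scene picture shows the jig with its fence on the far side, and the lever open and pointing toward the robot. In the top view, these could be taken for the block:
- block on the jig plate (325,197)
- larger brown block (308,336)
- yellow block (200,187)
- blue block (432,181)
- small_block (361,295)

By the description it is the one on the plate, at (325,197). I'll check it in a close crop.

```bash
python3 - <<'E'
import cv2
i=cv2.imread("pics/top0.png")[145:285,235:415]
i=cv2.convertScaleAbs(i,alpha=1.5)
cv2.imwrite("pics/c1.png",cv2.resize(i,None,fx=4.25,fy=4.25,interpolation=cv2.INTER_CUBIC))
E
```

```text
(no output)
```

View pics/c1.png

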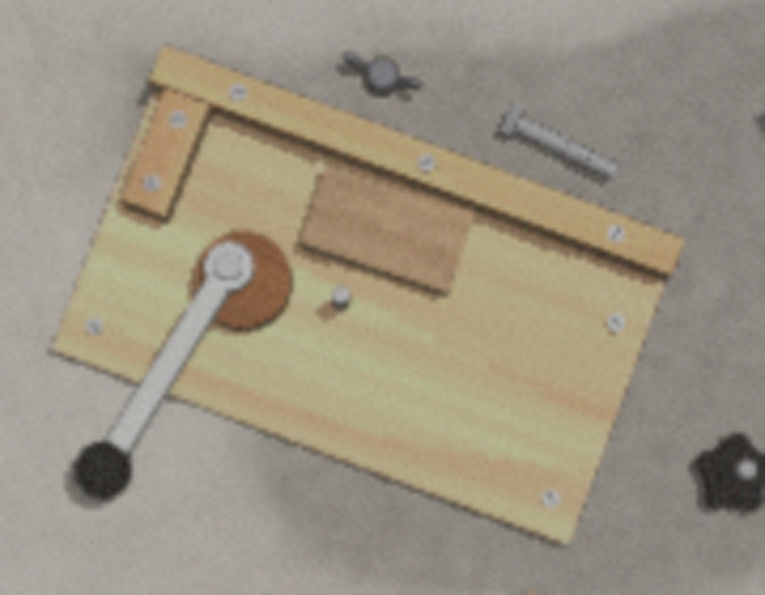

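```bash
cat >h.py <<'E'
import numpy as np, cv2, pickle
from scipy.optimize import least_squares
def proj(d,P):
    P=np.atleast_2d(P).astype(float); W=np.array(d["world_to_cam"]); C=(P@W[:3,:3].T+W[:3,3])*[1,-1,-1]
    return cv2.projectPoints(C,np.zeros(3),np.zeros(3),np.array(d["intrinsics"]),np.array(d["D"]))[0][:,0]
def unproj(d,uv,z):
    W=np.array(d["world_to_cam"]); R=W[:3,:3]; o=-R.T@W[:3,3]
    n=cv2.undistortPoints(np.array(uv,float).reshape(-1,1,2),np.array(d["intrinsics"]),np.array(d["D"]))[:,0]
    r=np.c_[n[:,0],-n[:,1],-np.ones(len(n))]@R
    return o+r*((np.atleast_1d(z)-o[2])/r[:,2])[:,None]
def tf(p,P):
    P=np.atleast_2d(P).astype(float); c,s=np.cos(p[2]),np.sin(p[2])
    return np.c_[P[:,:2]@np.array([[c,s],[-s,c]])+p[:2],P[:,2]]
def inv(p,P):
    c,s=np.cos(p[2]),np.sin(p[2]); return (np.atleast_2d(P)[:,:2]-p[:2])@np.array([[c,-s],[s,c]])
E
python3 - <<'E'
from h import *
d=pickle.load(open("top0.pkl","rb"))
c=lambda L:np.array(L)/4.25+[235,145]-.38
J=np.array([[-72,130,9],[-72,-120,9],[73,130,31],[73,-120,31],[-11.6,65,40],[-6,14.3,38],[0,100,31]])
uv=c([[50,351],[568,545],[165,45],[684,240],[228,263],[341,296],[167,219]])
r=least_squares(lambda p:(proj(d,tf(p,J))-uv).ravel(),[570,0,-.3],x_scale=[100,100,1],loss='soft_l1')
print(r.x); print((proj(d,tf(r.x,J))-uv).round(1).tolist())
np.save("jig.npy",r.x)
s=pickle.load(open("scene0.pkl","rb"))
b=unproj(d,c([[318,172],[298,243],[446,294],[474,211]]),[25]*4); print("block top corners jig",inv(r.x,b).round(1).tolist())
l=unproj(d,c([[101,470]]),[35]); q=inv(r.x,l)[0]; print("ball",q, np.arctan2(q[1]-65,q[0]+11.6)-2.625)
print("scene pred pin,ball,fence ends",proj(s,np.r_[tf(r.x,[[-6,14.3,38],[73,130,31],[73,-120,31],[-72,-120,9]]),l]).round(1).tolist())
for n,z,u in (("knob",20,[735,475]),("nut",10,[382,75])): print(n,unproj(d,c([u]),[z]).round(0))
print("pivot,pin,ball world",tf(r.x,[[-11.6,65,30],[-6,14.3,38]]).round(0),l)
E
```

```text
[ 5.80718514e+02 -3.78376278e+01 -3.57035944e-01]
[[0.0, -0.3], [0.2, 0.4], [-0.5, -0.1], [0.5, -0.1], [0.1, 0.6], [-0.1, -0.2], [-0.3, -0.4]]
block top corners jig [[44.3, 44.5], [11.0, 41.3], [12.9, -28.5], [52.6, -27.1]]
ball [-115.07719899   85.07878312] 0.32493374793356056
scene pred pin,ball,fence ends [[338.8, 229.0], [365.9, 184.1], [395.1, 281.5], [316.4, 300.0], [279.0, 210.7]]
knob [[ 503. -198.   20.]]
nut [[686. -40.  10.]]
pivot,pin,ball world [[593.  27.  30.]
 [580. -22.  38.]] [[502.63336194  82.09514546  35.        ]]
```

The crop shows the brown block at c.(385,230) lying loose on the plate between fence and pin, the end stop at (165,150), and the lever ball at (101,470), about 0.32 rad from open. The jig fit is within 0.6 px, so I'll check reach with both tool flips and then push the block.

```bash
cat >>h.py <<'E'
jig=np.load("jig.npy")
def P(x,y,z): return tf(jig,[[x,y,z]])[0]
def R(a,flip=1):   # tool down, tool y at jig angle a
    a=a+jig[2]; y=flip*np.array([np.cos(a),np.sin(a),0]); z=np.array([0,0,-1.]); return np.c_[np.cross(y,z),y,z]
def L(val,r,off,z): # point beside the bar on its clockwise side
    a=2.625+val; return P(-11.6+r*np.cos(a)+off*np.sin(a),65+r*np.sin(a)-off*np.cos(a),z)
E
python3 - <<'E'
from h import *
from plant import kinematics
for f in (1,-1):
    print(f,"block",[np.round(kinematics.ik(P(32,y,24),R(0,f)),2).tolist() for y in (-60,22)])
    print(f,"lever",[(lambda q: None if q is None else np.round(q,2).tolist())(kinematics.ik(L(v,70,14,29),R(2.625+v,f))) for v in (.3,1.2,2.05)])
E
```

```text
1 block [[-0.26, 0.32, 1.67, -0.0, 1.16, 0.09], [-0.13, 0.36, 1.61, -0.0, 1.17, 0.23]]
1 lever [[0.05, 0.18, 1.82, -0.0, 1.14, -2.52], None, [-0.15, 0.2, 1.8, -0.0, 1.15, 1.81]]Traceback (most recent call last):
  File "<stdin>", line 4, in <module>
    return _wrapfunc(a, 'round', decimals=decimals, out=out)
    return _wrapit(obj, method, *args, **kwds)
    result = getattr(arr, method)(*args, **kwds)
TypeError: unsupported operand type(s) for *: 'NoneType' and 'float'
```

```bash
python3 - <<'E'
from h import *
from plant import env, read_state, get_image
env.gripper_to(0.0,20)
env.move_ptp(P(33,-62,110),R(0))
env.servo_line(P(33,-62,24),v=150)
s=read_state(); print(s["clock"],s["gripper_width"],s["force"])
env.servo_line(P(33,-40,24),v=100)
hit=env.servo_line(P(34,15,24),v=60,force_limit=8); s=read_state(); print(hit,inv(jig,s["ee_pos"]),s["force"])
if not hit:
    hit=env.servo_line(P(34,27,24),v=25,force_limit=5)
s=read_state(); print(s["clock"],hit,inv(jig,s["ee_pos"]),s["ee_pos"],s["force"])
d=get_image("top"); pickle.dump(d,open("top1.pkl","wb"))
i=cv2.convertScaleAbs(d["img"][145:285,235:415],alpha=1.5)
d=get_image("scene")
j=cv2.convertScaleAbs(d["img"][160:320,260:420],alpha=1.5)
cv2.imwrite("pics/c2.png",np.hstack([cv2.resize(i,(400,311)),cv2.resize(j,(311,311))]))
E
```

```text
4.4667 0.008010906466078152 [0.4380865  0.29471228 0.12314527]
False [[33.94981606 14.75334287]] [-1.02994023  0.66487801  0.47940514]
6.2583 True [[33.74260214 20.90476974]] [619.63939053 -30.04417181  23.52003801] [-0.37228031 -2.25209648  1.53027965]
```

View pics/c2.png

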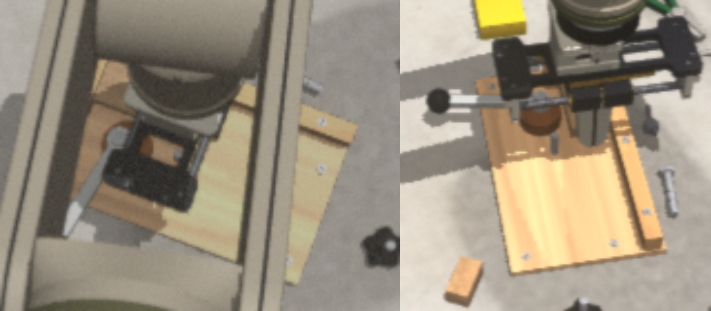

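The arm hides the block, but contact came where the stop should be: fingers at y≈28.4 against a nominal 30. I'll press a bit more firmly, retreat and look.

```bash
python3 - <<'E'
from h import *
from plant import env, read_state, get_image
hit=env.servo_line(P(34,27,24),v=25,force_limit=12)
s=read_state(); print(hit,inv(jig,s["ee_pos"]),s["force"])
env.servo_line(P(33,8,24),v=100)
env.servo_line(P(33,8,110),v=200)
env.move_ptp(L(.325,70,40,110),R(2.95,-1))
s=read_state(); print(s["clock"],s["ee_pos"],s["qpos"])
i=get_image("scene")["img"][160:320,260:420]
j=get_image("wrist")["img"]
cv2.imwrite("pics/c3.png",np.hstack([cv2.resize(cv2.convertScaleAbs(i,alpha=1.5),(400,400),interpolation=cv2.INTER_CUBIC),cv2.resize(j,(400,400))]))
E
```

```text
True [[32.97575464 20.95435708]] [ 0.829896   -1.07273859  0.77368898]
8.0833 [552.77149561  97.70310517 108.42022873] [ 8.39212808e-02  1.19623336e-01  1.72641848e+00 -4.97606852e-04
  1.29789558e+00  6.30816113e-01]
```

View pics/c3.png

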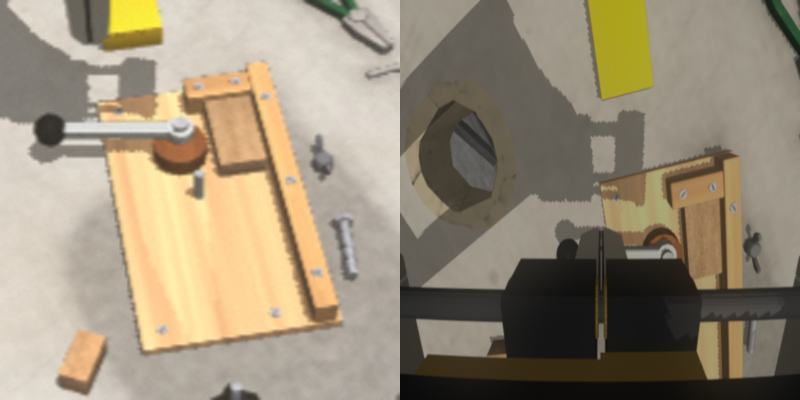

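The block's end now sits against the stop (left picture, c.(205,95)), and the finger is beside the lever. Next I'll push the lever round.

```bash
python3 - <<'E'
from h import *
from plant import env, read_state, get_image
def ang():
    q=inv(jig,read_state()["ee_pos"])[0]-[-11.6,65]; r=np.hypot(*q)
    return np.arctan2(q[1],q[0])%(2*np.pi)-2.625+np.arcsin(13.5/r)
env.servo_line(L(.325,70,40,29),v=150)
print(env.servo_line(L(.325,70,16,29),v=100,force_limit=15))
for v in np.arange(.4,1.86,.12):
    h=env.servo_line(L(v,70,13.5,29),R(2.625+v,-1),v=70,force_limit=30)
    s=read_state(); print(round(v,2),h,round(ang(),3),np.round(s["force"],1).tolist(),round(s["clock"],2))
    if h: break
else:
    for v in np.arange(1.9,2.15,.04):
        h=env.servo_line(L(v,70,13.5,29),R(2.625+min(v,2),-1),v=25,force_limit=18)
        s=read_state(); f=np.linalg.norm(s["force"][:2]); print(round(v,2),h,round(ang(),3),round(f,1),round(s["clock"],2))
        if h or f>30: break
E
```

```text
False
0.4 False 0.396 [-0.0, -0.6, -0.4] 9.53
0.52 False 0.517 [0.3, 0.7, 0.8] 9.8
0.64 False 0.638 [-0.1, 1.3, -0.4] 10.07
0.76 False 0.759 [0.4, 0.6, -0.1] 10.35
0.88 False 0.88 [1.1, 0.4, -0.7] 10.62
1.0 False 0.999 [0.3, 0.9, -0.3] 10.9
1.12 False 1.119 [-0.2, -0.8, 0.1] 11.18
1.24 False 1.239 [1.1, 0.4, -0.9] 11.45
1.36 False 1.359 [-0.5, -0.6, -0.7] 11.72
1.48 False 1.479 [-0.3, -0.1, 0.1] 12.0
1.6 False 1.599 [0.1, 0.0, -0.3] 12.28
1.72 False 1.719 [-0.0, 0.1, -0.5] 12.55
1.84 False 1.835 [-0.9, -0.0, -0.2] 12.82
1.9 False 1.885 4.9 13.15
1.94 False 1.922 6.8 13.42
1.98 False 1.961 7.0 13.68
2.02 True 1.966 1.0 13.89
```

```bash
python3 - <<'E'
from h import *
from plant import env, read_state, get_image
h=env.servo_line(L(2.12,70,13.5,29),R(4.625,-1),v=25,force_limit=30)
s=read_state(); print(h,inv(jig,s["ee_pos"]),np.round(s["force"],1),s["clock"])
env.servo_line(L(1.8,70,40,29),v=100)
env.servo_line(L(1.8,70,40,120),v=200)
env.move_ptp(P(-20,-140,230),R(4.625,-1))
print(read_state()["clock"])
d=get_image("scene"); i=d["img"][160:320,260:420]; pickle.dump(d,open("scene2.pkl","wb"))
d=get_image("top"); j=d["img"][145:285,235:395]; pickle.dump(d,open("top2.pkl","wb"))
cv2.imwrite("pics/c4.png",cv2.convertScaleAbs(np.hstack([cv2.resize(x,(400,400*x.shape[0]//160),interpolation=cv2.INTER_CUBIC)[:350] for x in(i,j)]),alpha=1.5))
E
```

```text
True [[-33.5835625   -3.66298241]] [-1.1 -0.2 -0.1] 14.2083
16.1417
```

View pics/c4.png

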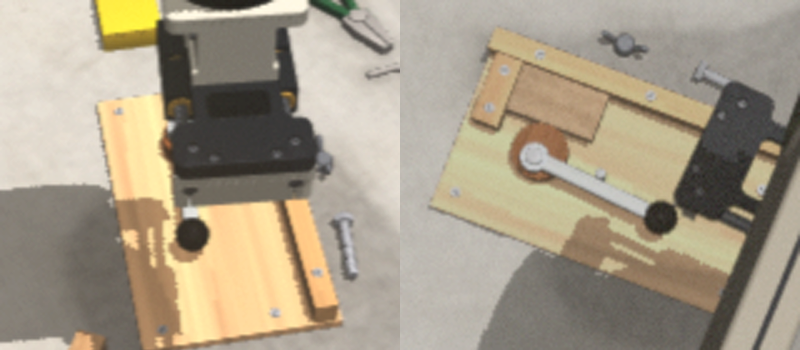

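The top view shows the lever along the jig beside the pin (600,175), with the block in the stop/fence corner. I'll enlarge this to check the pin contact, and overlay where the bar should be when home.

```bash
python3 - <<'E'
from h import *
d=pickle.load(open("top2.pkl","rb")); i=cv2.convertScaleAbs(d["img"][150:245,260:350],alpha=1.5)
cv2.imwrite("pics/c5.png",cv2.resize(i,None,fx=6,fy=6,interpolation=cv2.INTER_CUBIC))
for v in (1.9,1.95,2.0,2.05):
    a=2.625+v; print(v,((proj(d,P(-11.6+105*np.cos(a),65+105*np.sin(a),32))[0]-[260,150]+.42)*6).round(1))
print("pivot,pin",[((proj(d,p)[0]-[260,150]+.42)*6).round(1).tolist() for p in (P(-11.6,65,40),P(-6,14.3,38))])
b=[P(x,y,25) for x,y in((17,100),(17,30),(55,30))]
print("block",[((proj(d,p)[0]-[260,150]+.42)*6).round(1).tolist() for p in b])
E
```

```text
1.9 [460.  523.7]
1.95 [468.3 509.2]
2.0 [476.  494.4]
2.05 [482.9 479.1]
pivot,pin [[172.6, 345.4], [331.3, 387.0]]
block [[105.2, 231.2], [311.1, 308.3], [353.8, 198.1]]
```

View pics/c5.png

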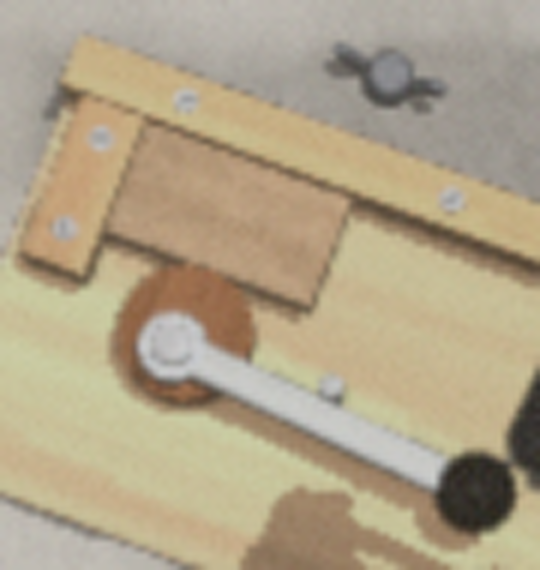

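The ball at (476,491) matches the predicted home position (476,494). The bar touches the pin, and the block's corner at (313,310) matches the clamped pose. The arm is clear, so I'm handing the job in.

```bash
python3 -c "
from plant import job
print(job.close_job())"
```

```text
the job is handed in; nothing more can be done
None
```

I pushed the block along the fence until it butted against the end stop, then turned the lever round to its pin so the cam clamps the block. The arm is clear and the job was handed in at about 16 s on the robot clock; `close_job()` gave no verdict.

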